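# Hold the sprung reservoir cap down for its clip to be taken out

## Robot

A 6-joint arm with a two-finger parallel gripper is mounted at the origin on the work surface. World frame = base frame: x ahead of the robot, y to its left, z up, the work surface at z = 0. Lengths are in m, angles in rad, forces in N, time in s.
With the tool pointing down it reaches from about 0.25 to 0.775 m from the base axis. Payload 4 kg.
Tool frame: the origin (TCP) lies between the finger pads; the fingertips stand 11 mm ahead of it and the grasp point (between the pads) lies 8 mm behind it; z points along the fingers, y is the direction in which the jaws open and shut (so a half turn about z gives the same grasp; the last joint's range is limited). The gripper opens to 94 mm and grips with 3 to 60 N. Pads are 16 mm wide; open, the fingers measure 119 mm over their backs; the gripper's body (75 mm by 177 mm) begins 78 mm behind the grasp point.
Start: joints at [1.052, 0.087, 1.371, -0, 1.684, -0.103], TCP at [0.222, 0.503, 0.217] pointing down, gripper open.
Joint ranges: [-3.1, 3.1], [-0.76, 2.03], [0.27, 2.55], [-1.08, 4.22], [0.17, 2.65], [-2.57, 2.57]. Speed limits (rad/s): [2.79, 2.79, 3.14, 3.14, 3.14, 3.14].

## Interface

Orientations are given as a unit quaternion [x, y, z, w].
In Python, from station import arm gives the robot as it stands.
- The arm moves only by the tool send_rows, never from a script. Its argument "deltas" is a list of rows, each a list of 7 numbers: the closure, from -1 (fully open) to 1 (shut), then the shift along the tool's x, y, z in units of 30 mm (1.0 is 30 mm), then the turn, a rotation vector about the tool's x, y, z in degrees. A call has 1 to 12 rows; each row is the pose to reach, as a shift and turn from the pose commanded when the call began, along the tool's axes at that moment; what a row does not reach only later rows make up. A row lasts 1/10 s, in which the tool goes at most 50 mm and 8.59 degrees, less where a joint would pass 70% of its speed; a pose out of reach is approached as far as the arm can. A call with a gripper value outside its range is refused whole. The fingers move at their own pace and stop on an object; "grip_force" is the grip in N (left out, the last holds). Time passes only in rows, so rows that repeat a pose let the fingers close. It gives the time, the measured TCP pose, the force and the opening at its end, in the units of the state.
- arm.observe(): the state, without advancing time (a new reading comes with each control period).
- arm.get_image(name): name is "scene" or "top" or "wrist"; returns the picture (384x512x3 uint8, blue, green, red); there is no depth.
- arm.camera_model(name): a dict with "mtx" (3x3 intrinsics, pixels), "k1" (the pictures are not rectified: a ray, as slopes to the right and down, at radius r is drawn at 1 + k1 r^2 times it, then the intrinsics apply), "cam_to_world" (4x4, takes a point from camera to world coordinates). Camera axes: x right, y down, z forward; pixel columns grow to the right and rows downward; lengths in m; the calibration is good to about 2 mm. A picture is of the moment at which its call begins: read the wrist's pose just before it. camera_model takes no time and is no camera call; for the wrist camera it gives the pose at the moment of the call.
- arm.hand_in(): hands the job in, once; it reports no verdict.
The state is a dict: "clock": time; "qpos": joint angles; "dq": joint speeds; "tau": joint torques, N m; "position": TCP position; "orientation": TCP orientation; "wrist_force": force on the tool from outside, world axes, zero at the start; "moment": the same for the moment, N m; "finger_gap": finger opening in m.
Only numpy, scipy, OpenCV 4.12 (cv2) and the standard library are available. Lean on these libraries where they do the work, as an engineer would, in place of code of your own. Each camera call takes 0.05 s, during which the arm holds its last target.

## Task

The damper reservoir in the small vice has a spring-loaded end cap, and I need it held down so that I can pick the wire clip out of the bore. Of the three press sleeves standing on the bench, take the one that slides down inside the bore, over the cap's raised boss, and sits on the cap; with it, and nothing else touching the vice or reservoir, push the cap straight down 8 mm from its rest (give or take 2.5 mm, never bottomed) and hold it steady there, at least 3 seconds and on from then: your job finishes with the sleeve still in the gripper and the cap still held down. Leave the other two sleeves standing on the bench and don't disturb the other things lying about.

Things in the scene. Friction and masses are not known exactly. Their poses are not given: they have to be found in the camera images.
- vice: Low grey machine vice bolted to the bench, gripping the upright aluminium reservoir between its jaws. The base is 215 mm long (x) and 136 mm wide (y), the jaws 104 mm wide with their tops 83 mm above the bench; its screw and T-handle reach 165 mm out along its -x, the handle 146 mm across and 58 mm high over all. Origin on the bench under the reservoir's axis; z up. The reservoir and its cap count as part of it.
- rim (a point): Centre of the reservoir's open mouth, level with the rim, 148 mm above the bench. The reservoir is a round tube, 54 mm outside, with a 46 mm bore; it stands upright and does not move.
- cap_seat (a point): Centre of the flat ring-shaped face of the dark end cap inside the bore (moves with the cap; at rest 6 mm below the rim). In the middle of this face stands a round boss 26 mm across and 8 mm high, and on the boss a valve stem with a black dust cap, 11 mm across, its top 20 mm above the face. The flat face runs from the boss out to the 46 mm bore.
- cap (a joint): How far the cap is pushed down from rest, in m: 0 at rest, 0.016 at the bottom of its travel. Its spring pushes back with 8 N at the start and 0.5 N more for each mm (12 N at 8 mm) and returns it to 0 when released.
- sleeve_small: Press sleeve, plain aluminium tube standing upright, 34 mm outside, 20 mm inside, 70 mm tall. It does not pass over the boss. Origin at the centre of its foot, z along its axis.
- sleeve_middle: Press sleeve, plain aluminium tube standing upright, 42 mm outside, 32 mm inside, 70 mm tall, about 110 g: the one that fits, 2 mm clear of the bore all round and 3 mm clear of the boss. Origin at the centre of its foot, z along its axis. The three sleeves stand in any order.
- sleeve_large: Press sleeve, plain aluminium tube standing upright, 50 mm outside, 40 mm inside, 70 mm tall. It does not enter the bore. Origin at the centre of its foot, z along its axis.
- o_ring: Bystander: flat-lying black rubber ring, 48 mm across, 5 mm high, lying between the sleeves. Origin at the centre of its underside.
- piston: Bystander: steel damper piston, 40 mm across, 21 mm high. Origin at the centre of its underside.
- lock_bottle: Bystander: red bottle with a white nozzle, 38 mm across, 118 mm tall, standing. Origin at the centre of its underside.
- screwdriver: Bystander: screwdriver with a green handle, 190 mm long, lying; handle to its -x. Origin near the middle of its underside.
- spanner: Bystander: steel spanner, 180 mm long, lying flat along its x. Origin near the middle of its underside.
- jug: Bystander: clear plastic measuring jug with a handle, 96 mm across, 140 mm tall, standing. Origin at the centre of its underside.
- spring: Bystander: blue suspension coil spring standing on end, 69 mm across, 150 mm tall. Origin at the centre of its underside.
There are look-alikes about, which are no part of the job. Leave any green look-alike of the sleeve_small alone.

How it is judged:
By the outcome, as a careful person would: the job done as asked, in the order asked, and still so for the second after the job is handed in, while the arm keeps its last pose, push and grip.
It also fails if it takes over 51 s, if anything falls off the work surface, if the arm or the gripper's body presses on something with over 40 N, if the wrist force passes 120 N, or if a joint passes its speed limit or range.

## Working session

There is one attempt and no reset: what is moved stays moved. The work goes in short steps, Python scripts to look and compute and a tool call to move; the robot and the scene stay as the last step left them, time stands still between calls to the robot, and variables do not carry over. Pictures are saved under pics/ and viewed, and the job is handed in when it is done.

Besides the shell and the picture viewer there is one more tool, called after "Call:" as name([rows], argument=value, ...), one row to a line, values as JSON. send_rows: Moves the arm, as the interface text tells. Its arguments: {"type":"object","properties":{"deltas":{"type":"array"},"grip_force":{"type":"number"}},"required":["deltas"]}

```bash
mkdir -p pics; ls; python3 - <<'E'
from station import arm
import cv2,numpy as np
print(arm.observe())
for n in("scene","top","wrist"):
    m=arm.camera_model(n);print(n,np.round(m["mtx"],1).tolist(),m["k1"],np.round(m["cam_to_world"],4).tolist())
    cv2.imwrite(f"pics/{n}0.png",arm.get_image(n))
E
```

```text
pics
{'clock': 0.0, 'qpos': array([ 1.05191964e+00,  8.79568931e-02,  1.37222713e+00,  4.05095702e-06,
        1.68356599e+00, -1.03094936e-01]), 'dq': array([-1.80379648e-04, -7.82468664e-05, -7.00044282e-04,  2.03231070e-03,
       -8.22754894e-04,  5.10009006e-04]), 'tau': array([ 1.66273559e-03, -3.40177166e+01, -3.02433944e+01,  7.18634413e-02,
        3.27651179e-02, -1.75675564e-04]), 'position': array([0.22189575, 0.50269808, 0.21531686]), 'orientation': array([ 2.06396306e-01,  9.78467885e-01, -1.02632156e-03, -3.31989224e-04]), 'wrist_force': array([-0.22968268,  0.19767037, -0.37041866]), 'moment': array([ 0.03823031, -0.04311866,  0.01449798]), 'finger_gap': 0.09403224283531447}
scene [[486.2, 0.0, 261.1], [0.0, 486.2, 188.4], [0.0, 0.0, 1.0]] -0.08392801009156053 [[-0.3092, 0.6853, -0.6594, 1.4392], [0.9509, 0.2344, -0.2023, 0.2995], [0.0159, -0.6896, -0.724, 1.0831], [0.0, 0.0, 0.0, 1.0]]
top [[448.8, 0.0, 255.1], [0.0, 448.8, 192.9], [0.0, 0.0, 1.0]] 0.013709331005959733 [[-0.0124, -0.9966, 0.0815, 0.4468], [-0.9997, 0.0107, -0.0219, 0.0439], [0.0209, -0.0817, -0.9964, 1.3904], [0.0, 0.0, 0.0, 1.0]]
wrist [[266.7, 0.0, 251.6], [0.0, 266.7, 193.7], [0.0, 0.0, 1.0]] -0.01713828574512594 [[0.4023, 0.8873, 0.2256, 0.1569], [0.9155, -0.3889, -0.103, 0.5336], [-0.0036, 0.248, -0.9688, 0.3828], [0.0, 0.0, 0.0, 1.0]]
```

View pics/scene0.png

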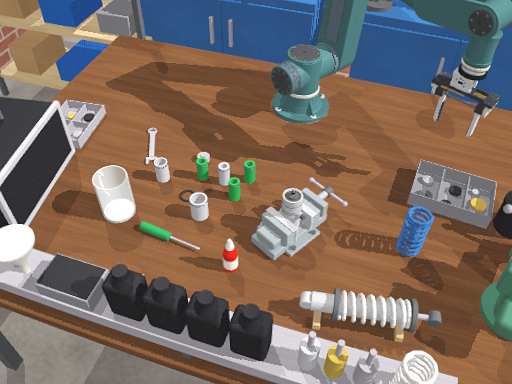

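View pics/top0.png

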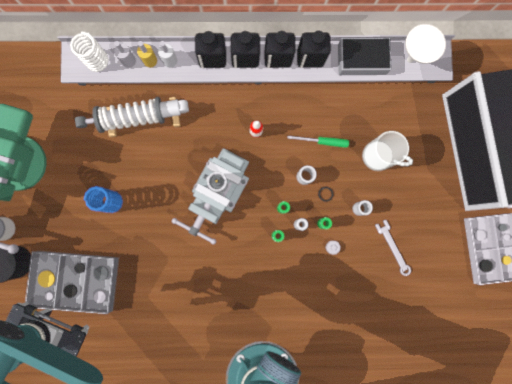

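View pics/wrist0.png

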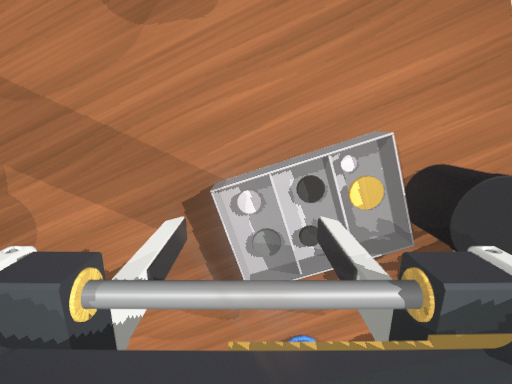

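Top view: silver sleeves at about (307,175), (363,208) and (301,224). There are green look-alikes around (284,207), (278,236) and (325,223), the piston is at (333,247) and the reservoir mouth at (217,183). Next I'll measure these.

```bash
cat >h.py <<'E'
import numpy as np,cv2
def ray(m,px):
    K=np.array(m["mtx"]);k=m["k1"]
    d=np.array([(px[0]-K[0,2])/K[0,0],(px[1]-K[1,2])/K[1,1]])
    u=d.copy()
    for _ in range(20): u=d/(1+k*(u@u))
    T=np.array(m["cam_to_world"]);return T[:3,3],T[:3,:3]@np.r_[u,1]
def onz(m,px,z):
    o,v=ray(m,px);return o+v*(z-o[2])/v[2]
def proj(m,P):
    T=np.array(m["cam_to_world"]);c=T[:3,:3].T@(np.array(P,float)-T[:3,3]);u=c[:2]/c[2];u=u*(1+m["k1"]*(u@u))
    K=np.array(m["mtx"]);return np.array([K[0,0]*u[0]+K[0,2],K[1,1]*u[1]+K[1,2]])
E
python3 - <<'E'
from h import *
im=cv2.imread("pics/top0.png")
a=cv2.resize(im[150:270,260:400],None,fx=5.5,fy=5,interpolation=cv2.INTER_CUBIC)
a=cv2.resize(im[150:260,260:400],None,fx=5,fy=5,interpolation=cv2.INTER_CUBIC);cv2.imwrite("pics/c1.png",a)
a=cv2.resize(im[140:250,160:260],None,fx=5,fy=5,interpolation=cv2.INTER_CUBIC);cv2.imwrite("pics/c2.png",a)
im=cv2.imread("pics/scene0.png")
a=cv2.resize(im[140:260,140:350],None,fx=3.8,fy=3.8,interpolation=cv2.INTER_CUBIC);cv2.imwrite("pics/c3.png",a)
E
```

```text
(no output)
```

View pics/c1.png

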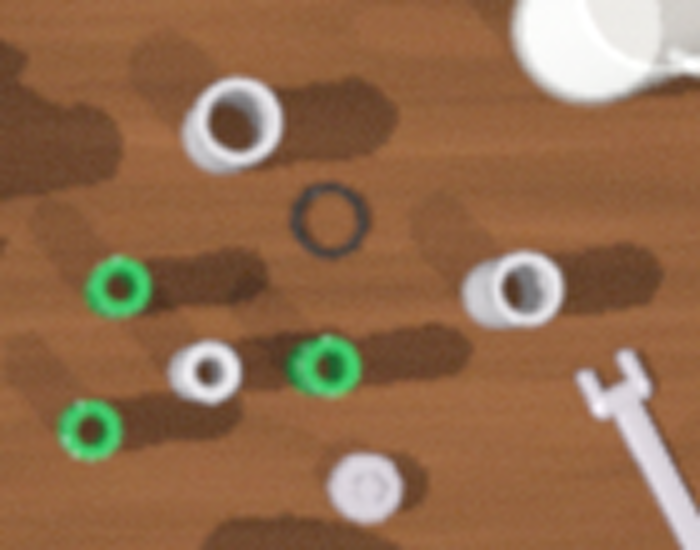

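View pics/c2.png

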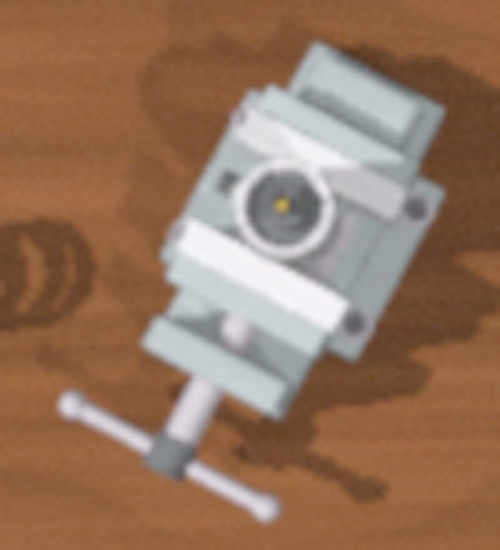

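View pics/c3.png

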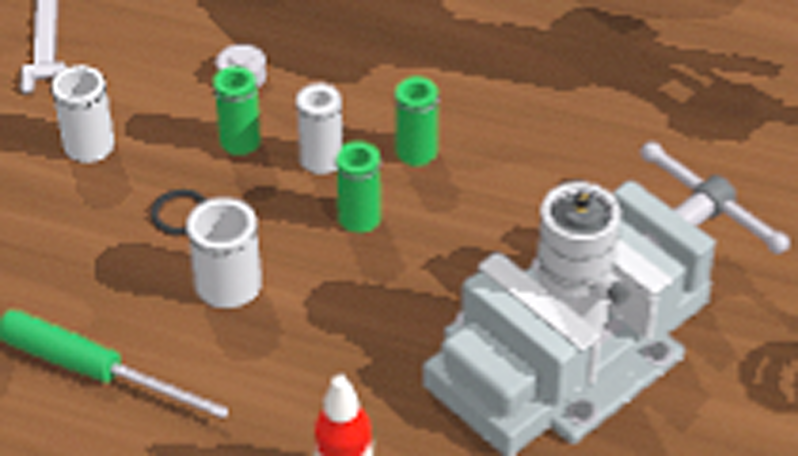

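```bash
python3 - <<'E'
from h import *
from station import arm
mt=arm.camera_model("top");ms=arm.camera_model("scene")
f=lambda x,y,ox,oy:((x+.5)/5-.5+ox,(y+.5)/5-.5+oy)
def rad(pc,z,px): return abs(np.linalg.norm(onz(mt,pc,z)-onz(mt,(pc[0]+px,pc[1]),z)))
for n,p,z,ox,oy in [("mid",(525,289),.07,260,150),("large",(236,122),.07,260,150),("small",(207,371),.07,260,150),("gr",(327,366),.07,260,150),("gr2",(119,287),.07,260,150),("oring",(331,220),.005,260,150),("piston",(367,488),.02,260,150),("rim",(283,207),.148,160,140),("handle1",(70,405),.05,160,140),("handle2",(266,508),.05,160,140),("knob",(168,456),.04,160,140),("corner",(318,42),.05,160,140)]:
    P=onz(mt,f(*p,ox,oy),z);print(n,np.round(P,4),"scene px",np.round(proj(ms,P),1))
im=cv2.imread("pics/top0.png")
hsv=cv2.cvtColor(im,cv2.COLOR_BGR2HSV)
mask=((hsv[...,1]<60)&(hsv[...,2]>150)).astype(np.uint8)
mask[:, :]*=1
n,l,s,c=cv2.connectedComponentsWithStats(mask)
for i in range(1,n):
    if s[i,4]>40 and 280<c[i][0]<400 and 150<c[i][1]<270: print(s[i],c[i])
E
```

```text
mid [ 0.5082 -0.3084  0.07  ] scene px [160.2 161.4]
large [ 0.6093 -0.1393  0.07  ] scene px [198.4 198. ]
small [ 0.462 -0.119  0.07 ] scene px [223.9 165.4]
gr [ 0.4641 -0.1899  0.07  ] scene px [201.9 160.6]
gr2 [ 0.5121 -0.068   0.07  ] scene px [234.1 180.5]
oring [ 0.5555 -0.2062  0.005 ] scene px [186.7 194.8]
piston [ 0.3904 -0.2212  0.02  ] scene px [202.9 155. ]
rim [0.5826 0.1243 0.148 ] scene px [292.8 194.7]
handle1 [0.4764 0.2576 0.05  ] scene px [345.2 203.3]
handle2 [0.414  0.1417 0.05  ] scene px [311.3 179.3]
knob [0.4454 0.2007 0.04  ] scene px [327.9 193.5]
corner [0.6932 0.1091 0.05  ] scene px [273.7 247.8]
[ 362  131   51   40 1445] [386.65051903 151.19307958]
[296 165  21  20 206] [305.8592233  174.95631068]
[352 200  21  16 202] [361.94059406 207.84158416]
[294 218  14  13 123] [300.6504065  223.94308943]
[375 220  36  56 451] [393.00886918 247.18847007]
[326 241  15  14 164] [332.62195122 247.12804878]
```

```bash
cat >>h.py <<'E'
from scipy.spatial.transform import Rotation as Ro
def todelta(o,tgt):
    R=Ro.from_quat(o["orientation"]).as_matrix();return R.T@(np.array(tgt)-o["position"])/0.03
E
python3 - <<'E'
from h import *
from station import arm
o=arm.observe();m=arm.camera_model("wrist")
print(Ro.from_quat(o["orientation"]).as_matrix().round(4))
p=o["position"]
for z in(.07,.1,.2):print(proj(m,[p[0],p[1],z]))
print(todelta(o,[.508,-.308,.217]),todelta(o,[.508,-.308,.16]))
E
```

```text
[[-9.148e-01  4.039e-01 -8.000e-04]
 [ 4.040e-01  9.148e-01 -1.500e-03]
 [ 2.000e-04 -1.700e-03 -1.000e+00]]
[250.75364968 187.16009788]
[250.58205866 193.30481648]
[249.64143586 227.00025528]
[-1.96391962e+01 -2.08716708e+01 -1.58684315e-02] [-19.63953728 -20.86850822   1.88412891]
```

Call:
send_rows([
  [-1,-0.6,-0.6,0,0,0,0],
  [-1,-1.6,-1.7,0,0,0,0],
  [-1,-2.7,-2.8,0,0,0,0],
  [-1,-3.8,-4.0,0,0,0,0],
  [-1,-4.9,-5.2,0,0,0,0],
  [-1,-6.0,-6.4,0,0,0,0],
  [-1,-7.1,-7.5,0,0,0,0],
  [-1,-8.2,-8.7,0,0,0,0],
  [-1,-9.3,-9.9,0,0,0,0],
  [-1,-10.4,-11.0,0,0,0,0],
  [-1,-11.4,-12.1,0,0,0,0],
  [-1,-12.4,-13.2,0,0,0,0],
])

```text
clock: 1.35
position: [0.4026, -0.0113, 0.2164]
orientation: [0.207, 0.978, 0.0, 0.0]
wrist_force: [0.2, 0.0, -0.8]
finger_gap: 0.0942
```

Call:
send_rows([
  [-1,-1.0,-1.1,0,0,0,0],
  [-1,-2.1,-2.2,0,0,0,0],
  [-1,-3.2,-3.4,0,0,0,0],
  [-1,-4.3,-4.6,0,0,0,0],
  [-1,-5.4,-5.8,0.3,0,0,0],
  [-1,-6.4,-6.8,0.8,0,0,0],
  [-1,-7.0,-7.5,1.4,0,0,0],
  [-1,-7.2,-7.7,1.4,0,0,0],
  [-1,-7.2,-7.7,1.4,0,0,0],
  [-1,-7.2,-7.7,1.4,0,0,0],
])

```text
clock: 2.35
position: [0.507, -0.307, 0.1756]
orientation: [0.206, 0.979, 0.0, 0.001]
wrist_force: [-0.1, 0.8, -0.1]
finger_gap: 0.0937
```

```bash
python3 - <<'E'
from h import *
from station import arm
o=arm.observe();m=arm.camera_model("wrist")
print(o["clock"],o["position"],Ro.from_quat(o["orientation"]).as_matrix().round(4))
im=arm.get_image("wrist");cv2.imwrite("pics/w1.png",im)
print(proj(m,[.5082,-.3084,.07]),proj(m,[.5082,-.3084,.0]))
E
```

```text
2.35 [ 0.50704916 -0.30704991  0.17556509] [[-9.151e-01  4.032e-01  1.100e-03]
 [ 4.032e-01  9.151e-01 -0.000e+00]
 [-1.000e-03  4.000e-04 -1.000e+00]]
[249.57297802 196.99746386] [250.02229423 183.08957582]
```

View pics/w1.png

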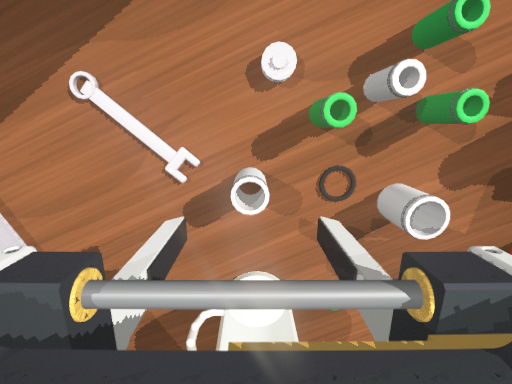

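```bash
python3 - <<'E'
from h import *
from station import arm
m=arm.camera_model("wrist");o=arm.observe()
im=cv2.imread("pics/w1.png")
cv2.imwrite("pics/w1c.png",cv2.resize(im[150:230,200:300],None,fx=6,fy=6,interpolation=cv2.INTER_CUBIC))
for px in[(250,195),(240,195)]:print(onz(m,px,.07))
print(todelta(o,[.508,-.308,.040]))
E
```

```text
[ 0.50669873 -0.3070288   0.07      ]
[ 0.5024519  -0.31673777  0.07      ]
[-0.03124327 -0.02382931  4.53461678]
```

View pics/w1c.png

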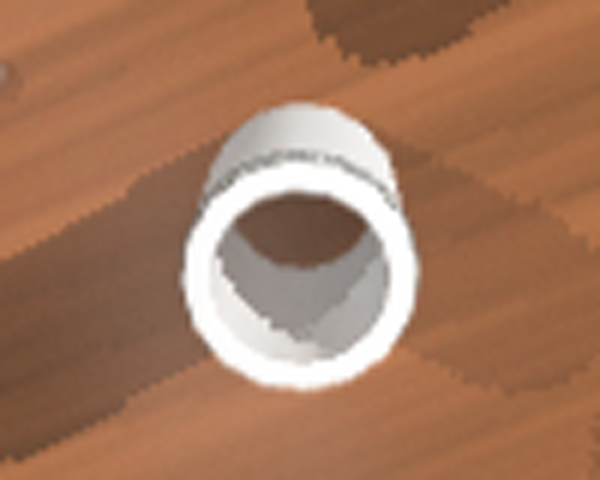

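Call:
send_rows([
  [-1,0,0,0.8,0,0,0],
  [-1,0,0,1.9,0,0,0],
  [-1,0,0,3.0,0,0,0],
  [-1,0,0,3.8,0,0,0],
  [-1,0,0,4.3,0,0,0],
  [-1,0,0,4.5,0,0,0],
  [-1,0,0,4.5,0,0,0],
  [-1,0,0,4.5,0,0,0],
], grip_force=45)

```text
clock: 3.2
position: [0.5079, -0.3084, 0.0414]
orientation: [0.206, 0.979, -0.001, 0.001]
wrist_force: [-1.0, 0.4, 0.5]
finger_gap: 0.0943
```

Call:
send_rows([
  [0.1,0,0,0,0,0,0],
  [0.3,0,0,0,0,0,0],
  [0.6,0,0,0,0,0,0],
  [1,0,0,0,0,0,0],
  [1,0,0,0,0,0,0],
  [1,0,0,0,0,0,0],
  [1,0,0,0,0,0,0],
  [1,0,0,0,0,0,0],
], grip_force=45)

```text
clock: 4.0
position: [0.5068, -0.3081, 0.0394]
orientation: [0.206, 0.978, -0.0, -0.0]
wrist_force: [0.5, -1.4, 0.0]
finger_gap: 0.0419
```

```bash
python3 - <<'E'
from h import *
from station import arm
o=arm.observe();m=arm.camera_model("wrist")
print(o["clock"],o["position"],o["finger_gap"],Ro.from_quat(o["orientation"]).as_matrix().round(4))
im=arm.get_image("wrist");cv2.imwrite("pics/w2.png",im)
print(todelta(o,[.5826,.1243,.220]))
E
```

```text
4.0 [ 0.50675209 -0.3081292   0.03942986] 0.041865955407555916 [[-9.148e-01  4.039e-01 -1.000e-04]
 [ 4.039e-01  9.148e-01 -3.000e-04]
 [-0.000e+00 -3.000e-04 -1.000e+00]]
[ 3.50939363 14.20533091 -6.02374523]
```

View pics/w2.png

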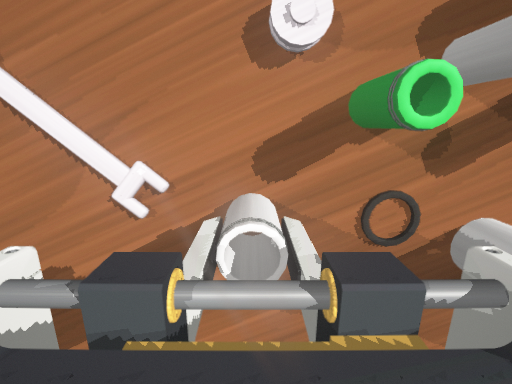

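Call:
send_rows([
  [1,0,0,-0.5,0,0,0],
  [1,0,0,-1.5,0,0,0],
  [1,0,0,-2.8,0,0,0],
  [1,0,0.1,-4.1,0,0,0],
  [1,0.2,0.8,-5.3,0,0,0],
  [1,0.5,1.9,-6.0,0,0,0],
  [1,0.8,3.3,-6.5,0,0,0],
  [1,1.2,4.7,-6.7,0,0,0],
  [1,1.5,6.1,-6.7,0,0,0],
  [1,1.9,7.5,-6.7,0,0,0],
  [1,2.2,8.9,-6.7,0,0,0],
  [1,2.5,10.3,-6.7,0,0,0],
])

```text
clock: 5.25
position: [0.5629, 0.007, 0.2417]
orientation: [0.206, 0.978, 0.0, 0.001]
wrist_force: [-0.7, -0.1, -1.9]
finger_gap: 0.0421
```

Call:
send_rows([
  [1,0.3,1.2,0,0,0,0],
  [1,0.6,2.3,0,0,0,0],
  [1,0.9,3.2,0,0,0,0],
  [1,1.0,3.8,0,0,0,0],
  [1,1.0,3.9,0,0,0,0],
  [1,1.0,3.9,0,0,0,0],
  [1,1.0,3.9,0,0,0,0],
  [1,1.0,3.9,0,0,0,0],
])

```text
clock: 6.05
position: [0.5829, 0.1228, 0.2406]
orientation: [0.207, 0.978, -0.0, 0.0]
wrist_force: [1.1, 0.6, -1.0]
finger_gap: 0.0418
```

```bash
python3 - <<'E'
from h import *
from station import arm
o=arm.observe();m=arm.camera_model("wrist")
print(o["clock"],o["position"],o["finger_gap"],Ro.from_quat(o["orientation"]).as_matrix().round(4))
for n in("wrist","top","scene"):
  cv2.imwrite(f"pics/{n}3.png",arm.get_image(n))
s=cv2.imread("pics/scene3.png");cv2.imwrite("pics/s3c.png",cv2.resize(s[130:260,230:370],None,fx=4.5,fy=4.5,interpolation=cv2.INTER_CUBIC))
w=cv2.imread("pics/wrist3.png");cv2.imwrite("pics/w3c.png",cv2.resize(w[130:290,160:340],None,fx=3.7,fy=3.7,interpolation=cv2.INTER_CUBIC))
print(proj(m,[.5826,.1243,.148]))
E
```

```text
6.05 [0.58287199 0.12276177 0.24063661] 0.04184033043325023 [[-9.140e-01  4.057e-01  1.000e-04]
 [ 4.057e-01  9.140e-01 -4.000e-04]
 [-2.000e-04 -3.000e-04 -1.000e+00]]
[251.5722999 198.0612201]
```

View pics/w3c.png

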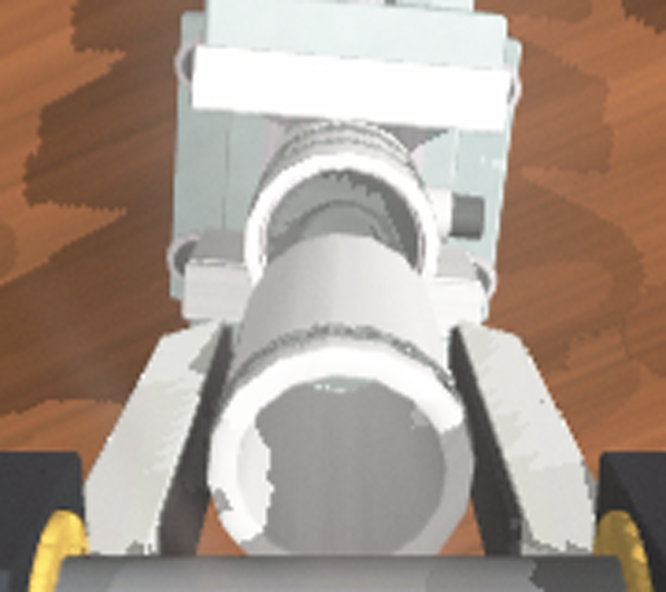

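View pics/s3c.png

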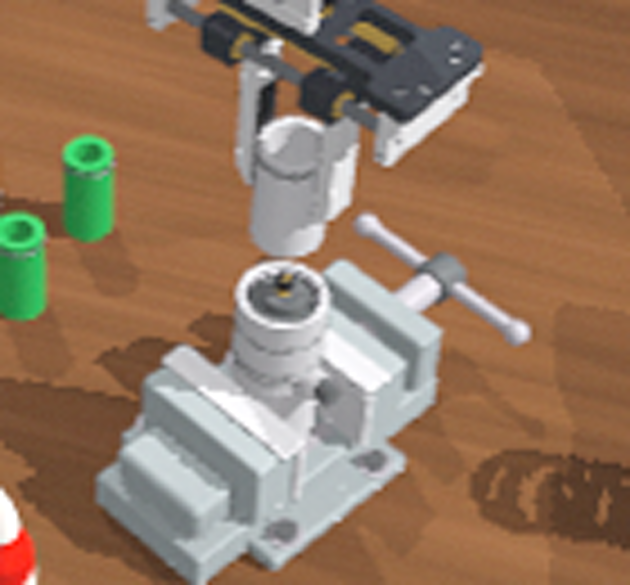

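```bash
python3 - <<'E'
from h import *
w=cv2.imread("pics/wrist3.png");cv2.imwrite("pics/w3d.png",cv2.resize(w[160:235,210:295],None,fx=8,fy=8,interpolation=cv2.INTER_CUBIC))
E
```

```text
(no output)
```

View pics/w3d.png

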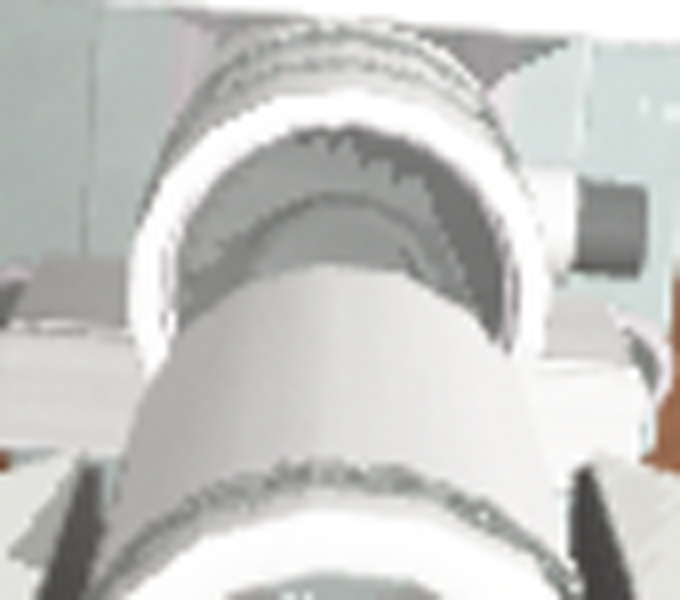

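```bash
python3 - <<'E'
from h import *
from station import arm
from scipy.optimize import least_squares
m=arm.camera_model("wrist");mt=arm.camera_model("top")
g=lambda P:[((x+.5)/8-.5+210,(y+.5)/8-.5+160) for x,y in P]
def fit(P,z,r):
    Q=np.array([onz(m,p,z)[:2] for p in g(P)])
    s=least_squares(lambda c:np.hypot(*(Q-c).T)-r,Q.mean(0));return s.x.round(4),(s.fun*1e3).round(2)
def fitr(P,z):
    Q=np.array([onz(m,p,z)[:2] for p in g(P)])
    s=least_squares(lambda c:np.hypot(*(Q-c[:2]).T)-c[2],np.r_[Q.mean(0),.02]);return s.x.round(4)
ro=[(128,300),(551,300),(340,90),(240,115),(155,205),(440,113),(528,205)]
ri=[(340,125),(230,165),(178,245),(450,165),(505,245)]
ft=[(345,263),(290,270),(240,290),(400,270),(450,293),(490,320),(190,320)]
print("rim out",fit(ro,.148,.027),fitr(ro,.148))
print("rim in",fit(ri,.148,.023),fitr(ri,.148))
print("foot",fit(ft,.200,.021),fitr(ft,.2))
print(arm.observe()["position"])
E
```

```text
rim out (array([0.5822, 0.1255]), array([-0.17, -0.43,  0.19,  0.08, -0.6 ,  0.24, -0.38])) [0.5817 0.1258 0.0265]
rim in (array([0.583 , 0.1253]), array([ 0.59,  0.12, -0.92, -0.04, -0.82])) [0.581  0.1262 0.0214]
foot (array([0.5846, 0.1245]), array([-0.08, -0.16, -0.22,  0.04, -0.08,  0.24,  0.4 ])) [0.586  0.1239 0.0223]
[0.58285059 0.12320965 0.24059271]
```

Call:
send_rows([
  [1,0.05,0,0.4,0,0,0],
  [1,0.05,0,0.9,0,0,0],
  [1,0.05,0,1.1,0,0,0],
  [1,0.05,0,1.1,0,0,0],
  [1,0.05,0,1.1,0,0,0],
])

```text
clock: 6.7
position: [0.5813, 0.1248, 0.207]
orientation: [0.206, 0.978, -0.0, -0.0]
wrist_force: [0.1, -0.8, -0.6]
finger_gap: 0.0417
```

```bash
python3 - <<'E'
from h import *
from station import arm
o=arm.observe();m=arm.camera_model("wrist")
print(o["clock"],o["position"],o["wrist_force"],o["finger_gap"])
for n in("wrist","top","scene"):
  cv2.imwrite(f"pics/{n}4.png",arm.get_image(n))
s=cv2.imread("pics/scene4.png");cv2.imwrite("pics/s4c.png",cv2.resize(s[155:225,255:330],None,fx=8,fy=8,interpolation=cv2.INTER_CUBIC))
w=cv2.imread("pics/wrist4.png");cv2.imwrite("pics/w4d.png",cv2.resize(w[160:235,210:295],None,fx=8,fy=8,interpolation=cv2.INTER_CUBIC))
E
```

```text
6.7 [0.58125193 0.12483917 0.2069982 ] [ 0.09445457 -0.79216299 -0.57938851] 0.04172630957817709
```

View pics/w4d.png

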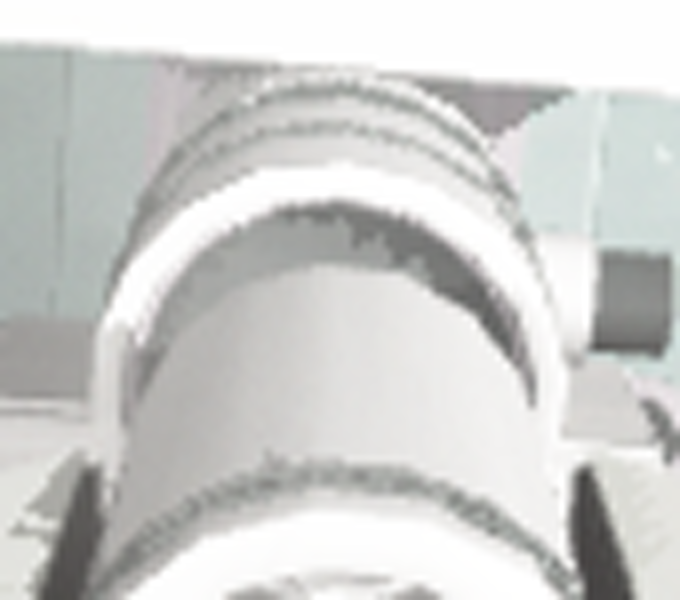

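View pics/s4c.png

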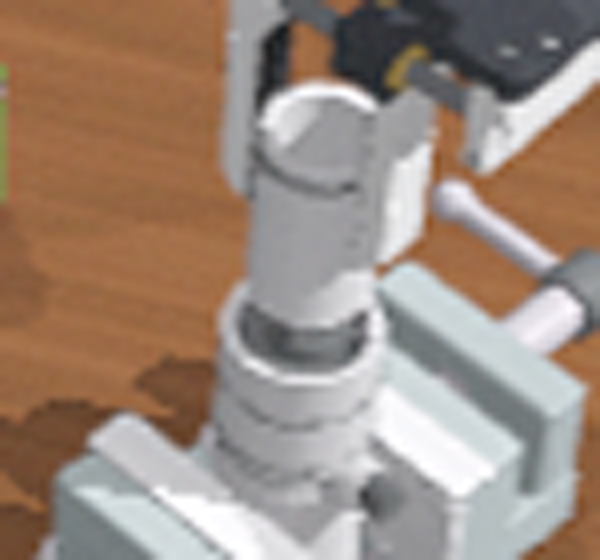

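```bash
python3 - <<'E'
from h import *
from station import arm
from scipy.optimize import least_squares
m=arm.camera_model("wrist");ms=arm.camera_model("scene")
g=lambda P:[((x+.5)/8-.5+210,(y+.5)/8-.5+160) for x,y in P]
def fit(P,z,r):
    Q=np.array([onz(m,p,z)[:2] for p in g(P)])
    s=least_squares(lambda c:np.hypot(*(Q-c).T)-r,Q.mean(0));return s.x.round(4),(s.fun*1e3).round(2)
ro=[(92,395),(569,395),(335,165),(230,187),(150,250),(440,187),(515,245)]
ri=[(335,203),(230,240),(170,300),(450,245),(505,300),(535,370)]
ft=[(340,263),(280,270),(230,292),(400,270),(450,295),(500,345),(175,340)]
R=Ro.from_quat(arm.observe()["orientation"]).as_matrix()
a=fit(ro,.148,.027);b=fit(ri,.148,.023);c=fit(ft,.167,.021)
print(a,b,c)
d=np.r_[(a[0]+b[0])/2-c[0],0];print("need tool mm",R.T@d*1e3)
# sides: left/right midpoints in the image of rim at row 395
from itertools import product
# scene predictions
P=arm.observe()["position"]
for dz in(-.04,.03):
  for xy in ([.5826,.1243],P[:2]): 
    q=proj(ms,[*xy,P[2]+dz]);print(dz,(q-[255,155]+.5)*8-.5)
q=proj(ms,[.5824,.1252,.148]);print("rim",(q-[255,155]+.5)*8-.5)
for sx in (218,386): print(sx)
E
```

```text
(array([0.5834, 0.1253]), array([-0.12, -0.53,  0.04,  0.  , -0.4 ,  0.26,  0.01])) (array([0.5844, 0.1252]), array([ 0.84, -0.16, -0.63, -0.13, -0.3 , -0.28])) (array([0.5837, 0.1257]), array([-0.02,  0.03, -0.07,  0.24,  0.05, -0.26, -0.11]))
need tool mm [-3.64687181e-01 -3.30912719e-01  1.79570323e-04]
-0.04 [309.90504289 279.0801808 ]
-0.04 [312.29221304 277.83599455]
0.03 [324.20781088 124.59997212]
0.03 [326.68882758 123.35662042]
rim [308.77619626 321.62621668]
218
386
```

```bash
python3 - <<'E'
from h import *
from station import arm
s=cv2.imread("pics/scene4.png").astype(int)
for r in (182,186,188,190,195,198):print(r,[int(v) for v in s[r,278:308].sum(1)//3])
w=cv2.imread("pics/wrist4.png").astype(int)
print()
for r in (200,204,208,211):print(r,[int(v) for v in w[r,216:234].sum(1)//3],[int(v) for v in w[r,268:286].sum(1)//3])
a=cv2.resize(cv2.imread("pics/scene4.png")[172:208,277:309],None,fx=18,fy=16,interpolation=cv2.INTER_NEAREST);cv2.imwrite("pics/s4e.png",a)
E
```

```text
182 [107, 105, 109, 109, 109, 108, 108, 112, 130, 144, 150, 154, 155, 156, 158, 160, 159, 159, 158, 157, 156, 156, 157, 160, 160, 203, 231, 230, 233, 204]
186 [116, 116, 116, 117, 117, 117, 118, 127, 140, 148, 151, 153, 153, 157, 159, 159, 158, 160, 159, 158, 156, 158, 160, 157, 192, 225, 212, 150, 103, 105]
188 [114, 116, 120, 117, 118, 117, 116, 125, 140, 149, 152, 154, 156, 159, 159, 160, 160, 158, 157, 160, 162, 164, 179, 169, 119, 121, 174, 210, 212, 184]
190 [117, 116, 115, 112, 115, 113, 143, 164, 155, 147, 152, 154, 155, 158, 158, 158, 161, 160, 182, 207, 214, 219, 226, 215, 202, 218, 213, 212, 211, 213]
195 [113, 110, 107, 104, 155, 182, 143, 89, 101, 99, 91, 91, 115, 151, 174, 179, 186, 206, 204, 160, 137, 93, 128, 215, 232, 170, 118, 117, 129, 151]
198 [115, 117, 116, 108, 119, 167, 187, 156, 103, 100, 93, 73, 82, 99, 112, 122, 127, 127, 127, 122, 103, 73, 165, 228, 233, 200, 161, 128, 120, 119]

200 [161, 164, 163, 165, 166, 167, 196, 250, 233, 228, 246, 216, 219, 161, 153, 162, 165, 171] [240, 234, 118, 105, 105, 146, 147, 232, 243, 249, 252, 237, 243, 243, 244, 245, 139, 129]
204 [158, 159, 159, 160, 162, 178, 219, 218, 212, 183, 169, 148, 134, 131, 152, 179, 180, 180] [240, 240, 240, 240, 236, 140, 150, 148, 219, 241, 248, 251, 209, 184, 187, 196, 199, 198]
208 [160, 160, 161, 161, 161, 193, 214, 212, 205, 166, 162, 138, 157, 177, 178, 180, 179, 179] [240, 240, 241, 240, 241, 241, 242, 206, 143, 233, 242, 248, 249, 214, 210, 209, 210, 208]
211 [173, 185, 198, 200, 196, 202, 212, 211, 206, 155, 165, 174, 178, 178, 179, 179, 177, 179] [238, 240, 241, 242, 241, 240, 241, 241, 230, 240, 246, 250, 232, 216, 215, 215, 213, 214]
```

View pics/s4e.png

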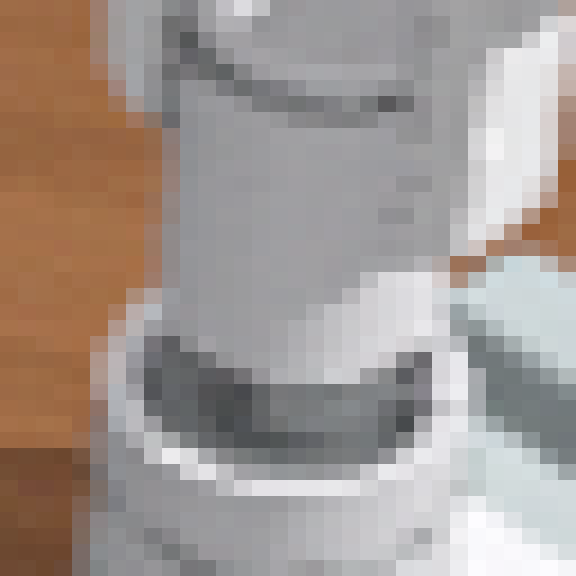

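Call:
send_rows([
  [1,-0.02,-0.02,0.1,0,0,0],
  [1,-0.02,-0.02,0.25,0,0,0],
  [1,-0.02,-0.02,0.4,0,0,0],
  [1,-0.02,-0.02,0.5,0,0,0],
  [1,-0.02,-0.02,0.58,0,0,0],
  [1,-0.02,-0.02,0.64,0,0,0],
  [1,-0.02,-0.02,0.7,0,0,0],
  [1,-0.02,-0.02,0.7,0,0,0],
])

```text
clock: 7.65
position: [0.5816, 0.124, 0.1862]
orientation: [0.206, 0.978, -0.0, -0.0]
wrist_force: [-0.5, -0.0, -2.6]
finger_gap: 0.0418
```

```bash
python3 - <<'E'
from h import *
from station import arm
o=arm.observe()
print(o["clock"],o["position"],o["wrist_force"],o["moment"],o["finger_gap"])
for n in("wrist","scene"):
  cv2.imwrite(f"pics/{n}5.png",arm.get_image(n))
s=cv2.imread("pics/scene5.png")[165:215,270:320];w=cv2.imread("pics/wrist5.png")[160:240,210:295]
f=lambda i,k:cv2.resize(i,(380,380),interpolation=cv2.INTER_CUBIC)
cv2.imwrite("pics/c5.png",np.hstack([f(s,1),f(w,1)]))
for i in range(4):
  o=arm.observe();print(o["clock"],o["wrist_force"])
E
```

```text
7.65 [0.58164422 0.12401056 0.18619015] [-0.5419798  -0.02868647 -2.64385802] [-0.028747   -0.01695119 -0.01649841] 0.041803365148159556
7.75 [-0.91521531  0.83925999 -1.2487586 ]
7.75 [-0.91521531  0.83925999 -1.2487586 ]
7.75 [-0.91521531  0.83925999 -1.2487586 ]
7.75 [-0.91521531  0.83925999 -1.2487586 ]
```

View pics/c5.png

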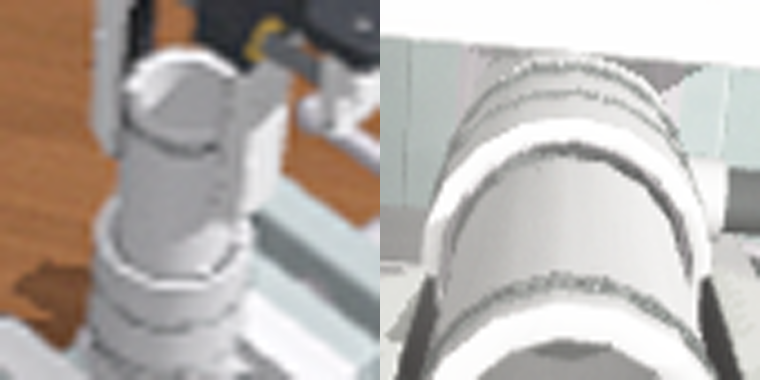

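The foot is about 2 mm inside the bore, with an even gap and no contact force. I'll feel for the cap next.

Call:
send_rows([
  [1,0,0,0.04,0,0,0],
  [1,0,0,0.08,0,0,0],
  [1,0,0,0.1,0,0,0],
  [1,0,0,0.1,0,0,0],
])

```text
clock: 8.15
position: [0.5817, 0.124, 0.1833]
orientation: [0.206, 0.978, 0.0, -0.0]
wrist_force: [-0.5, -0.8, -1.1]
finger_gap: 0.042
```

Call:
send_rows([
  [1,0,0,0.03,0,0,0],
  [1,0,0,0.06,0,0,0],
  [1,0,0,0.07,0,0,0],
  [1,0,0,0.07,0,0,0],
])

```text
clock: 8.55
position: [0.5818, 0.124, 0.1814]
orientation: [0.206, 0.978, 0.0, 0.0]
wrist_force: [-0.4, 0.2, 0.1]
finger_gap: 0.0415
```

Call:
send_rows([
  [1,0,0,0.03,0,0,0],
  [1,0,0,0.06,0,0,0],
  [1,0,0,0.07,0,0,0],
  [1,0,0,0.07,0,0,0],
])

```text
clock: 8.95
position: [0.5819, 0.124, 0.1813]
orientation: [0.206, 0.978, 0.0, 0.001]
wrist_force: [-2.5, -0.7, 5.2]
finger_gap: 0.0421
```

Call:
send_rows([
  [1,0,0,0.03,0,0,0],
  [1,0,0,0.06,0,0,0],
  [1,0,0,0.1,0,0,0],
  [1,0,0,0.1,0,0,0],
  [1,0,0,0.1,0,0,0],
])

```text
clock: 9.45
position: [0.5819, 0.124, 0.1788]
orientation: [0.206, 0.978, 0.0, 0.001]
wrist_force: [-3.4, -0.0, 7.4]
finger_gap: 0.0417
```

```bash
cat >st.py <<'E'
from h import *
from station import arm
import sys
n=sys.argv[1]
z=[];f=[];w=0
for nm in("wrist","scene","wrist","scene"):
  o=arm.observe();z.append(o["position"]);f.append(o["wrist_force"])
  cv2.imwrite(f"pics/{nm}{n}.png",arm.get_image(nm))
o=arm.observe();z.append(o["position"]);f.append(o["wrist_force"])
print(o["clock"],np.mean(z,0).round(4),np.std(z,0).round(4),np.mean(f,0).round(2),o["moment"].round(2),o["finger_gap"],Ro.from_quat(o["orientation"]).as_matrix()[:,2].round(4))
s=cv2.imread(f"pics/scene{n}.png")[165:215,270:320];w=cv2.imread(f"pics/wrist{n}.png")[160:240,210:295]
f=lambda i:cv2.resize(i,(400,400),interpolation=cv2.INTER_CUBIC)
cv2.imwrite(f"pics/c{n}.png",np.hstack([f(s),f(w)]))
E
python3 st.py 6
```

```text
9.65 [0.5818 0.124  0.1788] [0. 0. 0.] [-3.37 -0.52  7.14] [-0.07  0.68  0.03] 0.042166360869814845 [ 2.2e-03  2.0e-04 -1.0e+00]
```

View pics/c6.png

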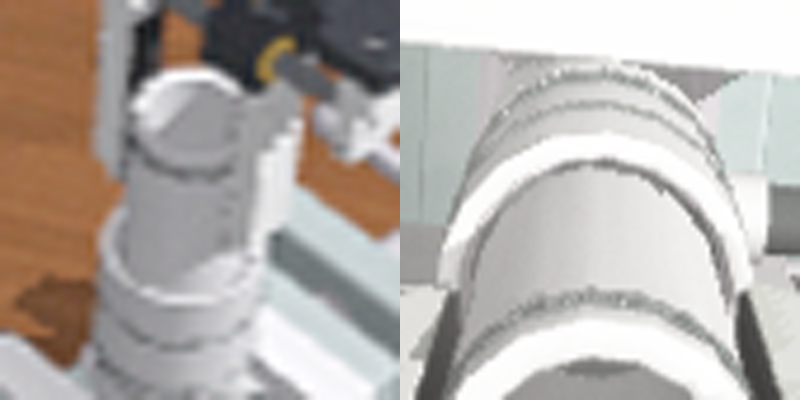

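Call:
send_rows([
  [1,0.02,0,0.0,0,0,0],
  [1,0.03,0,0.0,0,0,0],
  [1,0.03,0,0.0,0,0,0],
])

```text
clock: 9.95
position: [0.5817, 0.124, 0.1791]
orientation: [0.207, 0.978, 0.0, 0.002]
wrist_force: [-2.1, -1.3, 7.9]
finger_gap: 0.0422
```

Call:
send_rows([
  [1,0,0,0.03,0,0,0],
  [1,0,0,0.06,0,0,0],
  [1,0,0,0.1,0,0,0],
  [1,0,0,0.1,0,0,0],
  [1,0,0,0.1,0,0,0],
])

```text
clock: 10.45
position: [0.5818, 0.124, 0.1765]
orientation: [0.207, 0.978, 0.0, 0.002]
wrist_force: [-3.0, -0.8, 9.9]
finger_gap: 0.0416
```

```bash
python3 st.py 7
```

```text
10.65 [0.5818 0.124  0.1765] [0. 0. 0.] [-2.12 -1.7   8.49] [-0.29  0.48 -0.01] 0.041737588216635105 [ 4.3e-03 -3.0e-04 -1.0e+00]
```

View pics/c7.png

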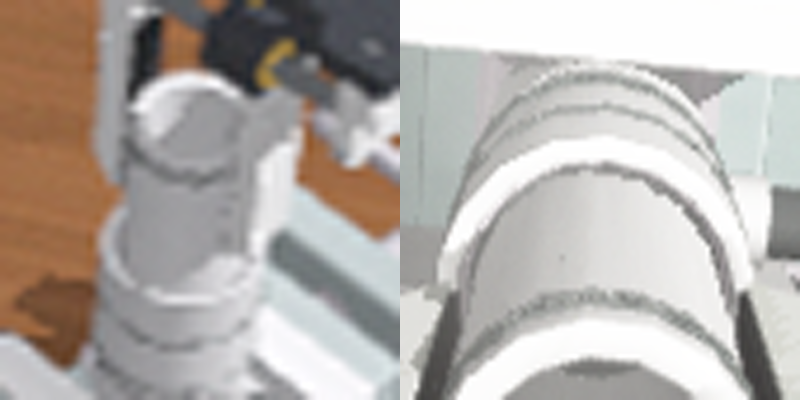

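Call:
send_rows([
  [1,0.01,0,0.03,0,0,0],
  [1,0.02,0,0.06,0,0,0],
  [1,0.02,0,0.09,0,0,0],
  [1,0.02,0,0.12,0,0,0],
  [1,0.02,0,0.12,0,0,0],
  [1,0.02,0,0.12,0,0,0],
])

```text
clock: 11.25
position: [0.5817, 0.124, 0.1736]
orientation: [0.207, 0.978, 0.0, 0.003]
wrist_force: [-1.3, -2.1, 9.9]
finger_gap: 0.042
```

```bash
python3 st.py 8
```

```text
11.45 [0.5817 0.124  0.1736] [0. 0. 0.] [-1.45 -1.74  9.98] [-0.38  0.48  0.03] 0.04231834655813389 [ 6.e-03 -7.e-04 -1.e+00]
```

View pics/c8.png

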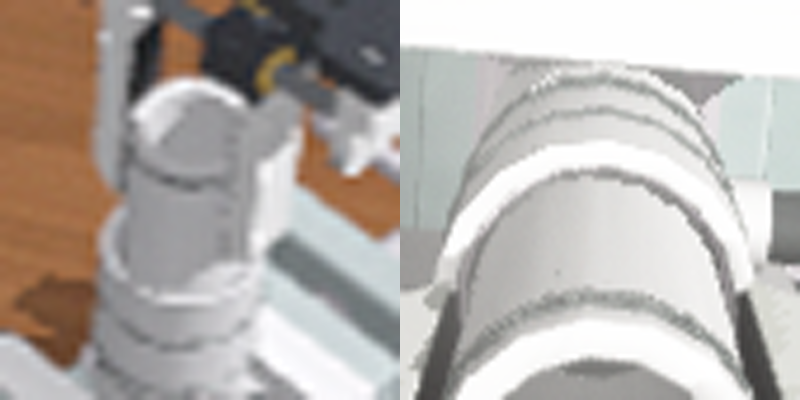

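View pics/wrist8.png

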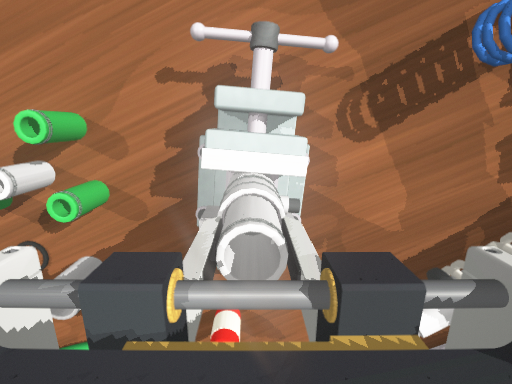

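```bash
python3 - <<'E'
from h import *
from station import arm
a=[cv2.resize(cv2.imread(f"pics/wrist{n}.png")[205:290,205:300],(370,330),interpolation=cv2.INTER_CUBIC) for n in(4,8)]
cv2.imwrite("pics/slip.png",np.hstack(a))
g=[cv2.cvtColor(cv2.imread(f"pics/wrist{n}.png"),cv2.COLOR_BGR2GRAY)[222:275,216:290].astype(np.float32) for n in(4,8)]
print(cv2.phaseCorrelate(g[0],g[1],cv2.createHanningWindow((74,53),cv2.CV_32F)))
# scene: sleeve top shift between 4/5 and 8
s=[cv2.cvtColor(cv2.imread(f"pics/scene{n}.png"),cv2.COLOR_BGR2GRAY).astype(np.float32) for n in(5,8)]
ms=arm.camera_model("scene")
for n in(5,8):
  c=cv2.imread(f"pics/scene{n}.png").astype(int).sum(2)//3
  print(n,[int(v) for v in c[166:195,291]],[int(v) for v in c[166:195,293]])
print(proj(ms,[.582,.124,.216]),proj(ms,[.582,.124,.2036]))
E
```

```text
((0.4426709133137976, 0.46267242792627883), 0.8250112786705112)
5 [107, 111, 112, 111, 105, 155, 248, 221, 208, 207, 207, 188, 149, 153, 153, 157, 162, 127, 115, 148, 159, 158, 156, 158, 157, 159, 158, 158, 159] [114, 112, 115, 112, 117, 189, 251, 183, 186, 170, 154, 155, 155, 156, 156, 154, 168, 158, 120, 132, 161, 159, 159, 158, 159, 158, 158, 158, 159]
8 [92, 95, 107, 112, 109, 109, 106, 110, 130, 215, 239, 202, 205, 204, 186, 149, 152, 152, 154, 165, 157, 97, 138, 160, 159, 158, 158, 157, 158] [92, 96, 96, 108, 110, 107, 108, 103, 150, 248, 208, 182, 151, 154, 153, 154, 155, 154, 154, 156, 164, 126, 113, 162, 160, 158, 158, 158, 157]
[294.45447976 176.24895586] [294.13608725 179.69477783]
```

View pics/slip.png

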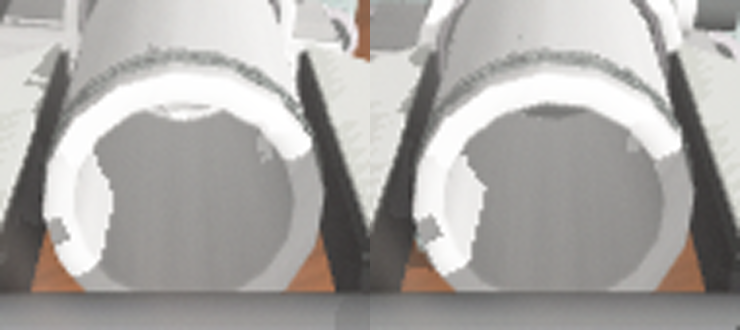

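The sleeve hasn't slipped in the grip, and the scene view agrees it has dropped about 12.4 mm. I'll hold here.

Call:
send_rows([
  [1,0,0,0,0,0,0],
  [1,0,0,0,0,0,0],
  [1,0,0,0,0,0,0],
  [1,0,0,0,0,0,0],
  [1,0,0,0,0,0,0],
  [1,0,0,0,0,0,0],
  [1,0,0,0,0,0,0],
  [1,0,0,0,0,0,0],
  [1,0,0,0,0,0,0],
  [1,0,0,0,0,0,0],
  [1,0,0,0,0,0,0],
  [1,0,0,0,0,0,0],
])

```text
clock: 12.65
position: [0.5817, 0.124, 0.1736]
orientation: [0.207, 0.978, 0.0, 0.003]
wrist_force: [-1.4, -1.9, 10.2]
finger_gap: 0.0417
```

Call:
send_rows([
  [1,0,0,0,0,0,0],
  [1,0,0,0,0,0,0],
  [1,0,0,0,0,0,0],
  [1,0,0,0,0,0,0],
  [1,0,0,0,0,0,0],
  [1,0,0,0,0,0,0],
  [1,0,0,0,0,0,0],
  [1,0,0,0,0,0,0],
  [1,0,0,0,0,0,0],
  [1,0,0,0,0,0,0],
  [1,0,0,0,0,0,0],
  [1,0,0,0,0,0,0],
])

```text
clock: 13.85
position: [0.5817, 0.124, 0.1736]
orientation: [0.207, 0.978, 0.0, 0.003]
wrist_force: [-1.7, -2.0, 9.9]
finger_gap: 0.0417
```

Call:
send_rows([
  [1,0,0,0,0,0,0],
  [1,0,0,0,0,0,0],
  [1,0,0,0,0,0,0],
  [1,0,0,0,0,0,0],
  [1,0,0,0,0,0,0],
  [1,0,0,0,0,0,0],
  [1,0,0,0,0,0,0],
  [1,0,0,0,0,0,0],
  [1,0,0,0,0,0,0],
  [1,0,0,0,0,0,0],
  [1,0,0,0,0,0,0],
  [1,0,0,0,0,0,0],
])

```text
clock: 15.05
position: [0.5817, 0.124, 0.1736]
orientation: [0.207, 0.978, 0.0, 0.003]
wrist_force: [-0.9, -1.5, 10.1]
finger_gap: 0.0419
```

Call:
send_rows([
  [1,0,0,0,0,0,0],
  [1,0,0,0,0,0,0],
  [1,0,0,0,0,0,0],
  [1,0,0,0,0,0,0],
  [1,0,0,0,0,0,0],
  [1,0,0,0,0,0,0],
  [1,0,0,0,0,0,0],
  [1,0,0,0,0,0,0],
  [1,0,0,0,0,0,0],
  [1,0,0,0,0,0,0],
  [1,0,0,0,0,0,0],
  [1,0,0,0,0,0,0],
])

```text
clock: 16.25
position: [0.5817, 0.124, 0.1736]
orientation: [0.207, 0.978, 0.0, 0.003]
wrist_force: [-1.0, -2.4, 9.9]
finger_gap: 0.042
```

```bash
python3 st.py 9; python3 - <<'E'
from h import *
g=[cv2.cvtColor(cv2.imread(f"pics/wrist{n}.png"),cv2.COLOR_BGR2GRAY)[222:275,216:290].astype(np.float32) for n in(8,9)]
print(cv2.phaseCorrelate(g[0],g[1]))
E
```

```text
16.45 [0.5817 0.124  0.1736] [0. 0. 0.] [-1.61 -2.27  9.78] [-0.36  0.49  0.01] 0.04193310203036161 [ 6.e-03 -7.e-04 -1.e+00]
((0.5155468657508209, -0.01753280495201892), 1.0006696135615125)
```

View pics/scene9.png

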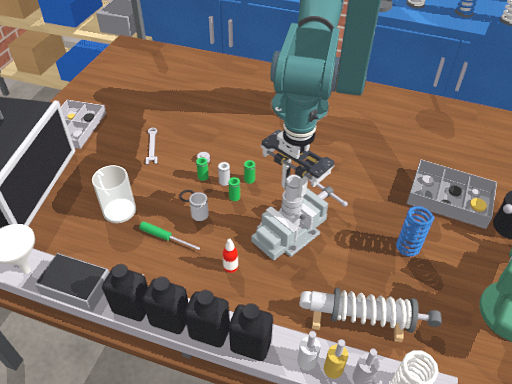

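Held steady, but the two depth estimates differ: about 7.7 mm from position and about 6.2 mm from force. I'll nudge down about 0.7 mm to centre both in the allowed band, then hold again.

Call:
send_rows([
  [1,0,0,0.01,0,0,0],
  [1,0,0,0.02,0,0,0],
  [1,0,0,0.03,0,0,0],
  [1,0,0,0.03,0,0,0],
  [1,0,0,0.03,0,0,0],
  [1,0,0,0.03,0,0,0],
  [1,0,0,0.03,0,0,0],
  [1,0,0,0.03,0,0,0],
  [1,0,0,0.03,0,0,0],
  [1,0,0,0.03,0,0,0],
  [1,0,0,0.03,0,0,0],
  [1,0,0,0.03,0,0,0],
])

```text
clock: 17.65
position: [0.5817, 0.124, 0.1729]
orientation: [0.207, 0.978, 0.0, 0.003]
wrist_force: [-1.9, -2.0, 9.9]
finger_gap: 0.0418
```

Call:
send_rows([
  [1,0,0,0,0,0,0],
  [1,0,0,0,0,0,0],
  [1,0,0,0,0,0,0],
  [1,0,0,0,0,0,0],
  [1,0,0,0,0,0,0],
  [1,0,0,0,0,0,0],
  [1,0,0,0,0,0,0],
  [1,0,0,0,0,0,0],
  [1,0,0,0,0,0,0],
  [1,0,0,0,0,0,0],
  [1,0,0,0,0,0,0],
  [1,0,0,0,0,0,0],
])

```text
clock: 18.85
position: [0.5817, 0.124, 0.1729]
orientation: [0.207, 0.978, 0.0, 0.003]
wrist_force: [-2.1, -1.9, 11.3]
finger_gap: 0.0419
```

Call:
send_rows([
  [1,0,0,0,0,0,0],
  [1,0,0,0,0,0,0],
  [1,0,0,0,0,0,0],
  [1,0,0,0,0,0,0],
  [1,0,0,0,0,0,0],
  [1,0,0,0,0,0,0],
  [1,0,0,0,0,0,0],
  [1,0,0,0,0,0,0],
  [1,0,0,0,0,0,0],
  [1,0,0,0,0,0,0],
  [1,0,0,0,0,0,0],
  [1,0,0,0,0,0,0],
])

```text
clock: 20.05
position: [0.5817, 0.124, 0.1728]
orientation: [0.207, 0.978, 0.0, 0.003]
wrist_force: [-2.5, -1.6, 10.0]
finger_gap: 0.0421
```

Call:
send_rows([
  [1,0,0,0,0,0,0],
  [1,0,0,0,0,0,0],
  [1,0,0,0,0,0,0],
  [1,0,0,0,0,0,0],
  [1,0,0,0,0,0,0],
  [1,0,0,0,0,0,0],
  [1,0,0,0,0,0,0],
  [1,0,0,0,0,0,0],
  [1,0,0,0,0,0,0],
  [1,0,0,0,0,0,0],
  [1,0,0,0,0,0,0],
  [1,0,0,0,0,0,0],
])

```text
clock: 21.25
position: [0.5817, 0.124, 0.1729]
orientation: [0.207, 0.978, 0.0, 0.003]
wrist_force: [-0.9, -1.5, 9.4]
finger_gap: 0.042
```

```bash
python3 st.py 10; python3 -c "
from station import arm
print(arm.hand_in())"
```

```text
21.45 [0.5817 0.124  0.1729] [0. 0. 0.] [-1.52 -2.03 10.31] [-0.37  0.47 -0.02] 0.041961657966633766 [ 6.e-03 -7.e-04 -1.e+00]
the job is handed in; nothing more can be done
None
```

I picked up the middle sleeve (42 mm), slid it into the bore over the boss, and pressed the cap down to about 8.4 mm. I held it there steadily for over 3 s and handed in at 21.5 s with the sleeve still gripped and pressing.

**Depth:** the two estimates differ, but both are inside 5.5–10.5 mm.
- **From the tool's travel since first contact:** about 8.4 mm. The scene camera agreed within a millimetre just before the last small push.
- **From force:** about 6–7 mm. The wrist read about 10.3 N, or 11.4 N once the sleeve's weight is added, against an expected 12 N at 8 mm.

**Steadiness:** the tool height stayed within 0.1 mm during the hold. The pictures before the last push showed no clear slip in the grip.

**Side load:** a steady sideways force of about 2.5 N remained, with a tool tilt of about 0.35°. The sleeve may be lightly touching the bore wall or rubbing on the cap.

**Other things:** the fingertips stayed about 14 mm above the rim. In the last scene picture I looked at, taken during the hold, the other two sleeves and the nearby items looked undisturbed.

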